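# Go / no-go check of a turned pin

## Task

Check the steel pin on the two gap gauges. Holding it upright by its square head, with its shank down between the jaws, slide it in at the flared mouth and right through the gap of the long-jawed (go) gauge until it is clear behind the jaws; it has to run freely there, so centre it by feel until it hardly touches them (under 2 N); then press it into the mouth of the short-jawed (no-go) gauge so that it rests evenly against both jaws and is stopped there, and keep pressing with about 8 N for a second. Never press on a gauge with more than 20 N. Then stand the pin upright in the shallow tray, let go, and leave the other things where they are.

Things in the scene. Friction and masses are not known exactly. Their poses are not given: they have to be found in the camera images.
- pin_mid (a point): centre, half-way up, of the steel pin, 80 tall, upright on the bench at the start: round shank 20 in diameter, 48 long, below; square head 26x26, 32 tall, above (8 to 40 above this point), to be grasped across two flats. The foot is 40 below this point. x and y axes square to the flats, z up. 0.1 to 0.2 kg.
- pin: the same pin; origin at the centre of its foot
- go_gauge: long-jawed go gauge, fixed: dark steel foot plate 120 (x) x 100 x 6 thick; on it two steel jaws, 54 long from x=-27 to x=+27, 30 high (tops 36 above the bench), 66 over their outsides, gap 22 between them, open on top and at both ends. Origin: centre of the plate's underside, on the bench; +x runs from the mouth (robot's side) into the gap. Keep the pin's foot 0 to 18 over the plate.
- go_mouth (a point): nominal middle of the go gauge's mouth (x=-27, 21 above the bench), axes as the gauge's. Over the first 12 mm the jaws flare at 45 degrees to 46 wide. The jaws are rigidly clamped up to 10 mm to either side (y) of this point, differently each time and not reported: feel or look. A pin off-centre strikes one flare and is pushed sideways towards the gap's middle.
- nogo_gauge: short-jawed no-go gauge, fixed: dark steel foot plate 86 (x) x 100 x 6 thick; on it two steel jaws, 30 long from x=-15 to x=+15, 30 high (tops 36 above the bench), 66 over their outsides, gap 16 between them, open on top and at both ends. Origin: centre of the plate's underside, on the bench; +x runs from the mouth (robot's side) into the gap. Keep the pin's foot 0 to 18 over the plate.
- nogo_mouth (a point): nominal middle of the no-go gauge's mouth (x=-15, 21 above the bench), axes as the gauge's. Over the first 12 mm the jaws flare at 45 degrees to 40 wide. The jaws are rigidly clamped up to 10 mm to either side (y) of this point, differently each time and not reported: feel or look. The 20 mm shank is stopped with its axis 6 past this x when centred; off-centre, as many mm earlier, with a sideways force.
- tray: shallow square aluminium tray fixed on the bench, 110x110, rim 14 high, wall 4, inner floor 5 above the bench with a dark mat 1 thick that is only look; origin: centre of its underside
- objective_can: bystander to be left alone: black canister with a white lid, 37 dia x 64; origin at the centre of its underside
- spare_eyepiece: bystander to be left alone: black eyepiece on its end, 36 dia x 43; origin at the centre of its underside
- coverslip_box: bystander to be left alone: small flat pale blue box, 27x27x14; origin at the centre of its underside
- slide_pack: bystander to be left alone: carton, 32x79x30; origin at the centre of its underside
- petri_dish: bystander to be left alone: flat clear dish, 90 dia x 18; origin at the centre of its underside
- oil_bottle: bystander to be left alone: small brown dropper bottle, 26x28x71; origin at the centre of its underside
There are look-alikes about, which are no part of the job. Leave any pink look-alike of the pin alone.

How it is judged:
By the outcome, as a careful person would: the job done as asked, in the order asked, and still so for the second after the job is handed in, with the robot touching nothing.
It also fails if it takes over 72 s, if anything falls off the work surface, if the arm or the gripper's body presses on something with over 40 N, if the wrist force passes 120 N, or if a joint passes its speed limit or range.

## Robot

A 7-joint arm with a two-finger parallel gripper is mounted at the origin on a cart in front of the work surface, level with it; the furniture and walls round the work are solid. World frame = base frame: x ahead of the robot, y to its left, z up, the work surface at z = 0. Lengths are in m, angles in degrees, forces in N, time in s.
With the tool pointing down it reaches from about 0.35 to 0.775 m from the base axis. Payload 3.1 kg.
Tool frame: the origin (TCP) lies on the centre line of the jaws, within the pads' length; the fingertips stand 17 mm ahead of it and the grasp point (between the pads) lies 2 mm behind it (robot.tip_reach is the distance from the TCP to the fingertips, in m); z points along the fingers, y is the line along which they close (so a half turn about z gives the same grasp; the last joint's range is limited). The gripper opens to 85 mm and grips with 20 to 120 N. Pads are 22 mm wide; open, the fingers measure 114 mm over their backs; the gripper's body (76 mm by 85 mm) begins 54 mm behind the grasp point. The pads swing forward as they close: fully open they stand 13 mm farther back than shut.
Start: joints at [67.741, 17.813, 0.802, 86.603, -0.252, 75.585, -1.558], TCP at [0.187, -0.517, 0.212] pointing down, gripper open.
Joint ranges: [-154.91, 154.91], [-16.99, 109.72], [-72.82, 74.43], [7.12, 147.25], [-82.49, 262.49], [11.32, 116.49], [-174.64, 174.64]. Speed limits (degrees/s): [159.86, 159.86, 180, 180, 180, 180, 180].

## Interface

Orientations are given as [roll, pitch, yaw] about the fixed x, y, z axes, in that order (R = Rz(yaw) Ry(pitch) Rx(roll)).
In Python, from station import robot, fingers, vision, workorder, recognise gives the robot as it stands. Calls block until the motion is done:
- robot.move_to(position, orientation): joint-space move of the TCP to a pose.
- robot.line_to(position, orientation=None, velocity=0.15, f_stop=None): straight line of the TCP; orientation=None keeps the orientation; velocity is the mean speed in m/s. With f_stop (N) it stops when the force on the tool has changed by that much, and returns True; else False.
- robot.move_j(angles): joint-space move.
- fingers.gripper_to(opening, force=None): opening from 0.0 (shut) to 1.0 (fully open); force is the grip in N (None keeps the last); returns when the fingers have stopped.
- robot.pause(seconds).
- robot.inverse_kinematics(position, orientation): joint angles nearest the present ones, or None.
- vision.grab_frame(name): name is "scene" or "top" or "wrist"; returns the picture (400x640x3 uint8, red, green, blue); there is no depth.
- vision.calibration(name): a dict with "mtx" (3x3 intrinsics, pixels), "k1" (the pictures are not rectified: a ray, as slopes to the right and down, at radius r is drawn at 1 + k1 r^2 times it, then the intrinsics apply), "extrinsics" (4x4, takes a point from world to camera coordinates); the wrist camera has in their place "T_tool_cam" (4x4, takes a point from camera to tool coordinates, whose origin is the TCP and whose axes are the flange's). Camera axes: x right, y up, looking along -z (the intrinsics and any distortion apply to the point x, -y, -z); pixel columns grow to the right and rows downward; lengths in m; the calibration is good to about 2 mm. A picture is of the moment at which its call begins: read the wrist's pose just before it. calibration takes no time and is no camera call.
A pose or a line that the arm cannot do raises robot.PlanningError and nothing moves.
- workorder.close_job(): hands the job in; it is judged then, once.
Trained networks look in the newest picture that a camera, given by its name, has taken for a name from the list of things; names that differ only in an ending like _2 or _b are one class to them, and where a whole thing is asked for, a point or a joint stands for the part that bears it (a point fixed in the world has none). Each returns a list of dicts, best first, with "p" (0 to 1); they miss things now and then, are a little off and sometimes report something else, mostly with a low value. They report only what shows in the picture. A call takes as long as a camera call. They do not tell look-alikes from the thing itself.
- recognise(label, camera): "rect" ([centre column, centre row, width, height] in pixels, round what is visible of it).
Readings, each from a call of its own:
- robot.current_time_s(): time.
- robot.current_joint_positions(): joint angles.
- robot.current_dq(): joint speeds.
- robot.current_joint_torque(): joint torques, N m.
- robot.current_tool_pos(): TCP position.
- robot.current_eef_rot(): TCP orientation.
- robot.current_contact_force(): force on the tool from outside, world axes, zero at the start.
- robot.current_torque(): the same for the moment, N m.
- robot.current_finger_gap(): opening from 0.0 (shut) to 1.0 (fully open).
- robot.current_gripper_force(): force on a finger pad.
Only numpy, scipy, OpenCV 4.12 (cv2) and the standard library are available. Lean on these libraries where they do the work, as an engineer would, in place of code of your own. Each camera call takes 0.05 s, during which the arm holds its last target. There are 200 camera calls.

## Working session

There is one attempt and no reset: what is moved stays moved. The work goes in short steps, each a Python script; the robot and the scene stay as the last script left them, time stands still between calls to the robot, and variables do not carry over. Pictures are saved under pics/ and viewed, at most 10 in all, crops included, and the job is handed in when it is done.

```bash
ls; mkdir -p pics; cat > h.py <<'E'
import numpy as np, cv2
from station import robot, fingers, vision, workorder, recognise
def save(n,fn):
    im=vision.grab_frame(n); cv2.imwrite('pics/'+fn,im[:,:,::-1]); return im
def cam(n):
    c=vision.calibration(n); return np.array(c['mtx']),c['k1'],np.array(c['extrinsics'])
def ray(n,px):
    K,k1,E=cam(n)
    d=np.array([(px[0]-K[0,2])/K[0,0],(px[1]-K[1,2])/K[1,1]]); u=d.copy()
    for _ in range(20): u=d/(1+k1*(u@u))
    R=E[:3,:3]; return -R.T@E[:3,3], R.T@np.array([u[0],-u[1],-1])
def at_z(n,px,z):
    o,d=ray(n,px); return o+d*(z-o[2])/d[2]
def proj(n,P):
    K,k1,E=cam(n); p=E[:3,:3]@np.array(P)+E[:3,3]
    u=np.array([p[0],-p[1]])/-p[2]; u=u*(1+k1*(u@u))
    return np.array([K[0,0]*u[0]+K[0,2],K[1,1]*u[1]+K[1,2]])
E
python3 - <<'E'
from h import *
a=save('scene','s0.png'); b=save('top','t0.png')
for c in('scene','top'):
    for l in('pin','go_gauge','nogo_gauge','tray','objective_can','spare_eyepiece','coverslip_box','slide_pack','petri_dish','oil_bottle'):
        print(c,l,[([round(v) for v in r['rect']],round(r['p'],2)) for r in recognise(l,c)][:4])
    print(cam(c)[2].round(3).tolist())
print(robot.current_time_s(), robot.current_eef_rot())
E
```

```text
pics
scene pin [([332, 229, 8, 26], 0.65), ([350, 238, 14, 28], 0.61), ([358, 222, 7, 24], 0.58)]
scene go_gauge [([276, 182, 40, 22], 0.91)]
scene nogo_gauge [([323, 212, 39, 28], 0.97), ([358, 222, 8, 20], 0.58)]
scene tray [([400, 256, 54, 36], 0.96)]
scene objective_can [([331, 174, 14, 22], 0.49)]
scene spare_eyepiece []
scene coverslip_box [([398, 232, 9, 10], 0.6), ([322, 210, 41, 24], 0.34), ([356, 220, 14, 20], 0.3)]
scene slide_pack [([227, 175, 20, 16], 0.66)]
scene petri_dish [([310, 167, 20, 17], 0.82), ([356, 226, 12, 30], 0.54)]
scene oil_bottle [([268, 206, 15, 16], 0.71)]
[[0.68, -0.733, 0.022, -0.308], [0.327, 0.33, 0.886, -0.271], [-0.656, -0.595, 0.464, -1.133], [0.0, 0.0, 0.0, 1.0]]
top pin [([410, 224, 17, 11], 0.61)]
top go_gauge [([256, 211, 38, 44], 0.62)]
top nogo_gauge [([345, 217, 38, 38], 0.69)]
top tray [([463, 224, 48, 40], 0.81), ([474, 179, 14, 18], 0.41)]
top objective_can [([295, 156, 15, 21], 0.7)]
top spare_eyepiece [([300, 259, 14, 17], 0.48), ([344, 217, 39, 36], 0.41)]
top coverslip_box [([433, 189, 10, 10], 0.64), ([472, 178, 13, 15], 0.31)]
top slide_pack [([198, 245, 29, 30], 0.94)]
top petri_dish [([255, 150, 32, 29], 0.75)]
top oil_bottle [([474, 180, 14, 16], 0.51)]
[[-0.027, -0.999, -0.041, 0.127], [0.986, -0.033, 0.161, -0.543], [-0.162, -0.036, 0.986, -0.936], [0.0, 0.0, 0.0, 1.0]]
1.1 [1.79997472e+02 1.06932473e-03 1.98760399e+01]
```

```bash
python3 - <<'E'
import cv2
for n,(x0,x1,y0,y1) in {'s0':(200,440,150,290),'t0':(170,510,120,290)}.items():
    im=cv2.imread(f'pics/{n}.png')[y0:y1,x0:x1]; k=780/(x1-x0)
    cv2.imwrite(f'pics/{n}c.png',cv2.resize(im,None,fx=k,fy=k,interpolation=cv2.INTER_CUBIC))
E
```

```text
(no output)
```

View pics/s0c.png

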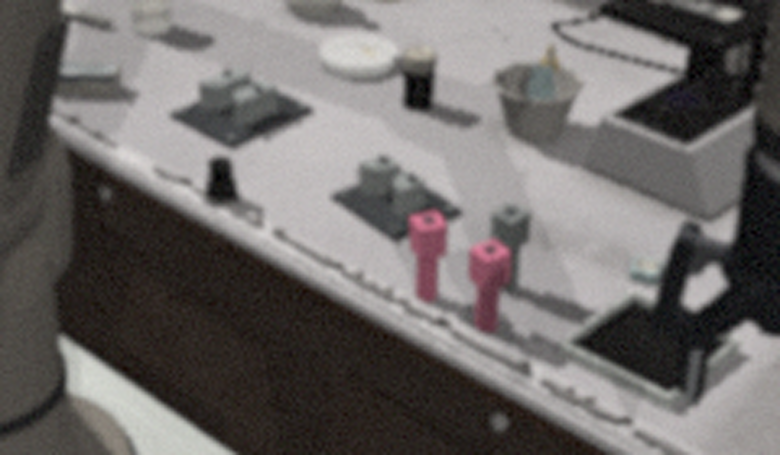

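View pics/t0c.png

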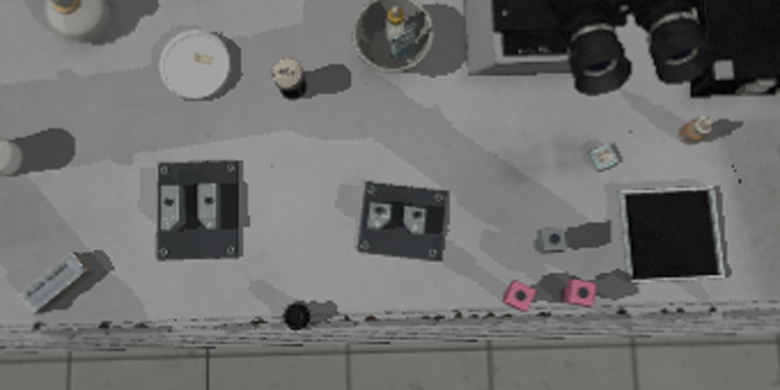

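Candidates for the pin, by top-view pixel: grey square-headed pin at (410,224), and pink look-alikes at (396,249) and (423,248). The real one is the grey one. Go gauge (long jaws) is at (257,211), no-go at (346,216) and tray at (463,222). I'll get coarse positions, then look close up.

```bash
cat >> h.py <<'E'
from scipy.spatial.transform import Rotation as Rn
def wsave(fn):
    T=np.eye(4); T[:3,3]=robot.current_tool_pos(); T[:3,:3]=Rn.from_euler('xyz',robot.current_eef_rot(),degrees=True).as_matrix()
    im=vision.grab_frame('wrist'); cv2.imwrite('pics/'+fn+'.png',im[:,:,::-1])
    c=vision.calibration('wrist'); np.save('pics/'+fn+'.npy',T@np.array(c['T_tool_cam'])); return im
def wz(fn,px,z):
    M=np.load('pics/'+fn+'.npy'); c=vision.calibration('wrist'); K=np.array(c['mtx'])
    d=np.array([(px[0]-K[0,2])/K[0,0],(px[1]-K[1,2])/K[1,1]]); u=d.copy()
    for _ in range(20): u=d/(1+c['k1']*(u@u))
    d=M[:3,:3]@np.array([u[0],-u[1],-1]); o=M[:3,3]; return o+d*(z-o[2])/d[2]
E
python3 - <<'E'
from h import *
for n,p,z in [('pin',(410.6,224.2),.08),('pinkL',(396.5,248.6),.08),('pinkR',(423,248),.08),('go',(257,211.5),.006),('nogo',(346.5,216),.006),('tray',(463,222),.01)]:
    print(n,at_z('top',p,z).round(4))
c=vision.calibration('wrist'); print(np.round(c['T_tool_cam'],3).tolist(),c['mtx'],c['k1'])
E
```

```text
pin [ 0.4698 -0.1029  0.08  ]
pinkL [ 0.4092 -0.0637  0.08  ]
pinkR [ 0.4089 -0.1299  0.08  ]
go [0.5254 0.3096 0.006 ]
nogo [0.5046 0.0582 0.006 ]
tray [ 0.4777 -0.2576  0.01  ]
[[0.0, 0.945, 0.327, 0.084], [1.0, -0.0, -0.0, -0.001], [-0.0, 0.327, -0.945, -0.162], [0.0, 0.0, 0.0, 1.0]] [[360.25543763   0.         323.94989375]
 [  0.         360.25543763 194.54874386]
 [  0.           0.           1.        ]] -0.012233321313087513
```

```bash
python3 - <<'E'
from h import *
O=[180,0,0]
for p,n in [([.475,-.15,.2],'w_pin'),([.5046,.058,.15],'w_nogo'),([.525,.31,.15],'w_go')]:
    robot.move_to(p,O); wsave(n)
    l={'w_pin':['pin','tray'],'w_nogo':['nogo_gauge'],'w_go':['go_gauge']}[n]
    for k in l: print(k,[(np.round(r['rect']),round(r['p'],2)) for r in recognise(k,'wrist')][:3])
    print(robot.current_time_s(), robot.current_joint_positions())
ims=[cv2.imread(f'pics/{n}.png') for n in('w_nogo','w_go')]
cv2.imwrite('pics/both.png',cv2.resize(np.hstack(ims)[:, :],None,fx=.625,fy=.625))
E
```

```text
pin [(array([271., 176.,  34.,  46.]), 0.79), (array([302., 234.,  31.,  55.]), 0.75), (array([229., 239.,  49.,  56.]), 0.63)]
tray [(array([432., 154., 123., 117.]), 0.64)]
2.9583 [ 31.28585195  13.25759419 -18.81919747  95.08892163   4.47421157
  72.3944233  -78.56044189]
nogo_gauge [(array([320., 168., 125., 103.]), 0.87)]
3.925 [  12.81456576   17.51658316  -26.23517438   97.91901913    8.45322231
   66.47791604 -106.02694878]
go_gauge [(array([317., 169., 124., 131.]), 0.71)]
5.0167 [ -11.69921453   30.20268774  -30.72924576   81.36221949   15.76314104
   72.7366246  -133.96664255]
```

View pics/w_pin.png

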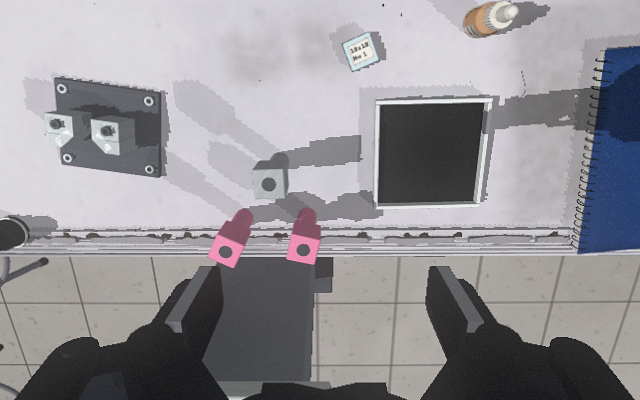

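View pics/both.png

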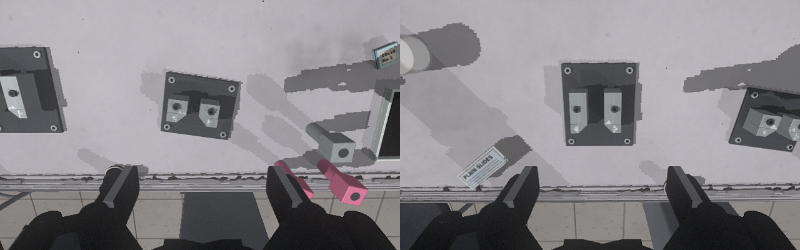

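The grey pin's head is at (269,183) in the wrist picture, with the pinks at (230,250) and (304,249) and the tray at (432,153). Next is one close crop of the pin and both gauges for accurate corners.

```bash
python3 - <<'E'
import cv2,numpy as np
def c(n,x,y,w=130,h=150,k=2): return cv2.resize(cv2.imread(f'pics/{n}.png')[y:y+h,x:x+w],None,fx=k,fy=k,interpolation=cv2.INTER_CUBIC)
a=c('w_nogo',255,100); b=c('w_go',250,95); p=c('w_pin',235,145,65,75,4)
cv2.imwrite('pics/crops.png',np.hstack([a,b,p]))
E
```

```text
(no output)
```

View pics/crops.png

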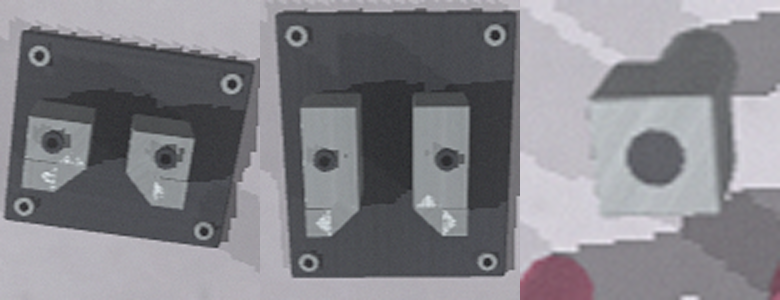

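```bash
python3 - <<'E'
from h import *
def P(n,pts,z,f): return np.array([wz(n,f(p),z)[:2] for p in pts])
fg=lambda p:(250+(p[0]-260)/2,95+p[1]/2); fn=lambda p:(255+p[0]/2,100+p[1]/2); fp=lambda p:(235+(p[0]-520)/4,145+p[1]/4)
def rect(q,t):  # TL TR BR BL
    x=(q[0]+q[1]-q[2]-q[3])/2; y=(q[0]+q[3]-q[1]-q[2])/2
    print(t,'c',q.mean(0).round(4),'Lx %.4f Ly %.4f yaw %.2f (y-edge %.2f)'%(np.hypot(*x),np.hypot(*y),np.degrees(np.arctan2(x[1],x[0])),np.degrees(np.arctan2(-y[0],y[1]))))
rect(P('w_pin',[(593,99),(713,96),(716,213),(602,213)],.08,fp),'pin'); print(P('w_pin',[(655,157)],.08,fp))
rect(P('w_go',[(277,13),(517,12),(506,277),(292,277)],.006,fg),'goplate')
rect(P('w_go',[(300,107),(467,107),(467,236),(307,236)],.036,fg),'gojaws')
print(P('w_go',[(360,107),(413,107),(359,209),(414,208)],.036,fg).round(4).tolist())
rect(P('w_nogo',[(22,30),(255,65),(220,247),(5,217)],.006,fn),'nogoplate')
rect(P('w_nogo',[(28,115),(195,137),(184,209),(24,184)],.036,fn),'nogojaws')
print(P('w_nogo',[(94,124),(134,127),(87,167),(127,174)],.036,fn).round(4).tolist())
id=lambda p:p
rect(P('w_pin',[(376,99),(493,97),(483,208),(375,206)],.014,id),'tray')
E
```

```text
pin c [ 0.4699 -0.1063] Lx 0.0248 Ly 0.0240 yaw -0.13 (y-edge 0.59)
[[ 0.46971749 -0.10604681]]
goplate c [0.5258 0.3112] Lx 0.1200 Ly 0.0995 yaw -0.02 (y-edge -0.13)
gojaws c [0.5255 0.316 ] Lx 0.0540 Ly 0.0654 yaw 0.71 (y-edge -0.25)
[[0.5525, 0.3255], [0.5524, 0.3049], [0.5104, 0.3269], [0.5108, 0.3045]]
nogoplate c [0.504 0.061] Lx 0.0849 Ly 0.0995 yaw -8.23 (y-edge -8.70)
nogojaws c [0.5048 0.0676] Lx 0.0297 Ly 0.0661 yaw -6.67 (y-edge -8.76)
[[0.5204, 0.073], [0.5192, 0.0572], [0.5027, 0.0762], [0.4997, 0.0601]]
tray c [ 0.4786 -0.2579] Lx 0.1097 Ly 0.1112 yaw 2.65 (y-edge -0.20)
```

```bash
cat >> h.py <<'E'
def F(n=8):
    r=[]
    for _ in range(n): robot.pause(.02); r.append(robot.current_contact_force())
    return np.mean(r,0)
def st(t='',f0=0): print(t,'t %.2f'%robot.current_time_s(),'pos',np.round(robot.current_tool_pos(),4),'F',np.round(F()-f0,2),flush=True)
E
python3 - <<'E'
from h import *
O=[180,0,0.2]
fingers.gripper_to(.65,100)
robot.move_to([.4698,-.1058,.17],O)
robot.line_to([.4698,-.1058,.062],velocity=.1,f_stop=8); st('down')
fingers.gripper_to(0,100); print(robot.current_finger_gap(),robot.current_gripper_force()); st('grip')
robot.line_to([.4698,-.1058,.172],velocity=.15); st('lift')
print(robot.current_finger_gap(),robot.current_gripper_force())
robot.move_to([.455,.10,.172],O); robot.move_to([.45,.3157,.172],[180,0,0]); wsave('w_hold')
st('pre'); f0=F(15); np.save('f0.npy',f0); print(f0,f0-F(15))
E
```

```text
down t 8.21 pos [ 0.4705 -0.1059  0.0626] F [ 0.05 -0.11 -0.09]
0.0012398311942894927 0.0
grip t 8.91 pos [ 0.4698 -0.1058  0.062 ] F [ 0.12 -0.08  0.18]
lift t 9.93 pos [ 0.469  -0.1057  0.1711] F [0.02 0.14 0.01]
-0.0020689989953223747 0.0
pre t 11.82 pos [0.452  0.3121 0.1716] F [-0.06 -0.02 -0.26]
[ 0.01283761  0.10776605 -0.18695565] [-0.17231021  0.19473455 -0.24789928]
```

View pics/w_hold.png

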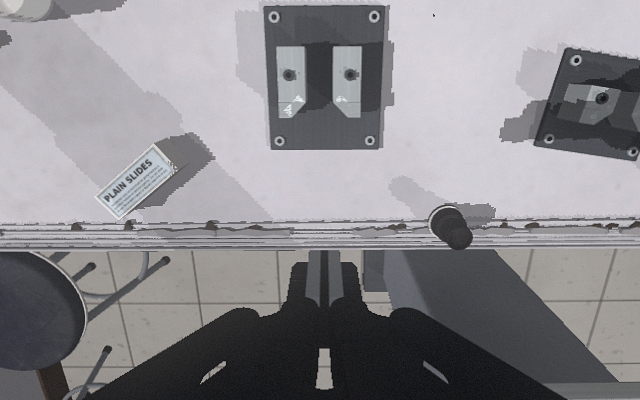

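```bash
python3 - <<'E'
from h import *
robot.pause(.3); a=save('scene','s1.png'); b=save('top','t1.png')
a=cv2.resize(a[150:290,300:440],None,fx=2.8,fy=2.8); b=cv2.resize(b[170:290,370:510],None,fx=2.8,fy=2.8)
h=min(len(a),len(b)); cv2.imwrite('pics/c1.png',np.hstack([a[:h],b[:h]])[:,:,::-1])
E
```

```text
(no output)
```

View pics/c1.png

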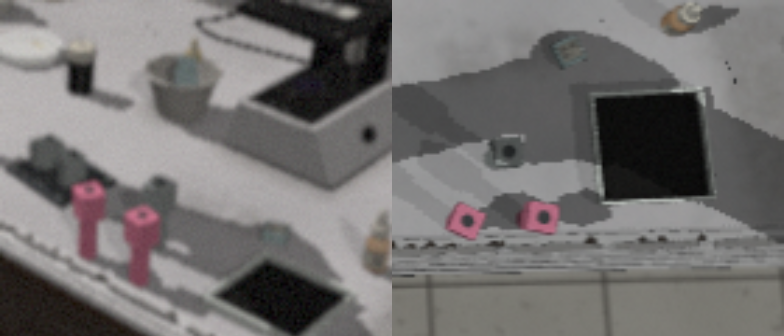

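The pin still stands untouched at top-view (411,224), so the fingers closed on air. In the wrist views the fingertips look about 30 mm shorter than I assumed, so I'll touch bare bench with the shut fingers to find the true tip reach.

```bash
python3 - <<'E'
from h import *
print('tip_reach',robot.tip_reach, robot.current_tool_pos())
robot.move_to([.52,.20,.06],[180,0,0]); robot.pause(.2)
r=robot.line_to([.52,.20,.003],velocity=.03,f_stop=3); print(r,robot.current_tool_pos()); st('touch')
robot.line_to([.52,.20,.12],velocity=.2)
K=vision.calibration('top'); 
print('pin top',at_z('top',(411.4,223.9),.08))
E
```

```text
tip_reach 0.017 [0.44997395 0.31576679 0.17198371]
False [0.52014287 0.20007456 0.00314324]
touch t 15.83 pos [0.5201 0.2001 0.0031] F [-0.3   0.02  0.07]
pin top [ 0.47051966 -0.1049787   0.08      ]
```

```bash
python3 - <<'E'
from h import *
robot.line_to([.52,.20,.005],velocity=.2); robot.pause(.15)
r=robot.line_to([.52,.20,-.04],velocity=.03,f_stop=3); print(r,robot.current_tool_pos()); st('touch')
robot.line_to([.52,.20,.08],velocity=.2); st('up')
E
```

```text
True [ 0.51990473  0.19995689 -0.01872815]
touch t 18.44 pos [ 0.5199  0.2    -0.0187] F [-0.33 -0.45  4.95]
up t 19.23 pos [0.5192 0.1992 0.0788] F [-0.24  0.05  0.19]
```

The real tips are 18.5 mm behind the TCP, about 35.5 mm off the stated figure, so I'll correct all heights by that and regrasp.

```bash
python3 - <<'E'
from h import *
O=[180,0,0.2]; D=-.0355
robot.move_to([.47,-.1055,.11],O); fingers.gripper_to(.65,100); 
robot.line_to([.47,-.1055,.062+D],velocity=.12,f_stop=8); st('down')
fingers.gripper_to(0,100); print(robot.current_finger_gap(),robot.current_gripper_force()); st('grip')
if robot.current_finger_gap()>.2:
    robot.line_to([.47,-.1055,.13],velocity=.2); st('lift')
    robot.move_to([.45,.3157,.13],[180,0,0]); robot.pause(.2); wsave('w_hold2')
    print(robot.current_finger_gap()); f0=F(10); np.save('f0.npy',f0); print(f0,f0-F(10),robot.current_time_s())
    save('scene','s2.png')
E
```

```text
down t 21.96 pos [ 0.4707 -0.1055  0.0271] F [ 0.23 -0.08  0.18]
0.2911756916920399 98.01195859909058
grip t 22.47 pos [ 0.4707 -0.1057  0.0272] F [-0.13 -0.39  5.12]
lift t 23.27 pos [ 0.4686 -0.1055  0.1287] F [-0.52  0.02 -1.65]
0.29007136061020605
[ 0.07508147  0.24513317 -1.48160032] [ 0.21700174  0.20703291 -0.12984215] 25.5417
```

View pics/w_hold2.png

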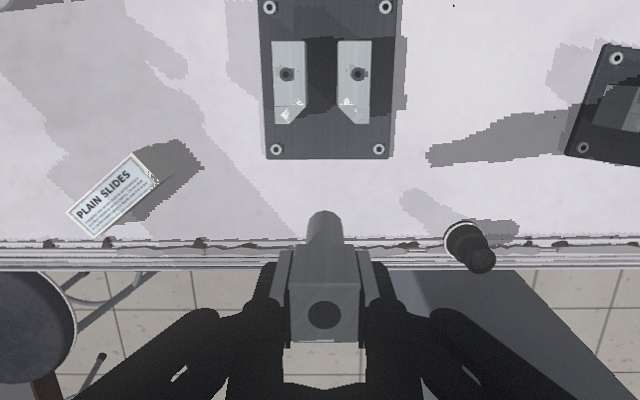

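```bash
cat >> h.py <<'E'
def probe_mid(x,y,z,ax,f=1.5,reach=.006,v=.012):
    """feel both sides along unit vector ax from (x,y); return middle offset along ax"""
    p=np.array([x,y,z]); a=np.array([ax[0],ax[1],0]); e=[]
    for s in(1,-1):
        r=robot.line_to(p+s*a*reach,velocity=v,f_stop=f); e.append(float((np.array(robot.current_tool_pos())-p)@a)); print('side',s,r,round(e[-1],5))
        robot.line_to(p,velocity=.03); 
    return sum(e)/2
E
python3 - <<'E'
from h import *
f0=np.load('f0.npy'); z=.042; y=.3157
robot.line_to([.455,y,z],velocity=.2); robot.line_to([.487,y,z],velocity=.08); robot.pause(.1)
for i in range(6):
    s=robot.line_to([.527,y,z],velocity=.04,f_stop=3)
    p=robot.current_tool_pos(); f=F(5)-f0; print(s,np.round(p,4),f.round(2),robot.current_time_s())
    if not s: break
    robot.line_to([p[0]-.003,y,z],velocity=.05); y+=.001*np.sign(f[1]); robot.line_to([p[0]-.003,y,z],velocity=.05); robot.pause(.05)
if not s:
    d=probe_mid(.527,y,z,[0,1]); y+=d; print('mid',y)
    robot.line_to([.527,y,z],velocity=.03); robot.pause(.1); st('centred',f0); np.save('y.npy',y)
E
```

```text
False [0.5266 0.3159 0.042 ] [ 0.08 -0.23 -0.21] 28.0667
side 1 True 0.00094
side -1 True -0.00056
mid 0.3158882084344462
centred t 29.50 pos [0.5269 0.3157 0.0418] F [ 0.44 -0.2   0.29]
```

```bash
python3 - <<'E'
from h import *
f0=np.load('f0.npy'); z=.042; y=float(np.load('y.npy'))
s=robot.line_to([.581,y,z],velocity=.05,f_stop=1.7); robot.pause(.1); st('through %s'%s,f0)
if s: raise SystemExit
robot.line_to([.581,y,.12],velocity=.2)
O=[180,0,-8.5]; c,sn=np.cos(np.radians(8.5)),np.sin(np.radians(8.5)); u=np.array([c,-sn,0]); v=np.array([sn,c,0])
m=np.array([.4901,.0698,0])+[0,0,z]
robot.move_to(m-.028*u+[0,0,.078],O); robot.line_to(m-.028*u,velocity=.2); robot.pause(.15); f1=F(10); np.save('f1.npy',f1); print(f1)
s=robot.line_to(m+.010*u,velocity=.03,f_stop=3); p=np.array(robot.current_tool_pos()); f=F(6)-f1
print(s,'along',(p-m)@u,'side',(p-m)@v,'fu',f@u,'fv',f@v)
a=(p-m)@u-.003; q=m+a*u; robot.line_to(q,velocity=.04); robot.pause(.1)
d=probe_mid(q[0],q[1],z,v,f=2,reach=.012,v=.02); print('d',d)
np.save('n.npy',np.r_[q+d*v]); robot.line_to(q+d*v,velocity=.03); robot.pause(.1); f=F()-f1; print('free f',f@u,f@v,robot.current_time_s())
E
```

```text
through False t 30.97 pos [0.5806 0.316  0.0421] F [ 0.06 -0.09 -0.33]
[-0.11735095  0.0088282  -1.44170123]
True along 0.0057462959065722515 side 0.00041664641709290064 fu 0.12403952376203471 fv -0.11722844175196291
side 1 True 0.00417
side -1 True -0.00349
d 0.00034190373971463455
free f 0.27604173642632607 -0.07054900196363502 36.8417
```

```bash
python3 - <<'E'
from h import *
f1=np.load('f1.npy'); n=np.load('n.npy')
c,sn=np.cos(np.radians(8.5)),np.sin(np.radians(8.5)); u=np.array([c,-sn,0]); v=np.array([sn,c,0])
f1=F(10); k=0.0025; b=0.
robot.line_to(n+k*u,velocity=.03)
for i in range(30):
    robot.pause(.04); f=F(4)-f1; fu,fv=-f@u,f@v; print(round(k*1e3,2),round(b*1e3,2),'fu %.2f fv %.2f'%(fu,fv),round(robot.current_time_s(),2))
    if abs(fu-8)<.7: break
    k+=float(np.clip((8-fu)*.0001,-.0005,.0005)); 
    if fu>2: b+=float(np.clip(fv*.00005,-.0002,.0002))
    robot.line_to(n+k*u+b*v,velocity=.02)
for i in range(6):
    f=F(10)-f1; print('hold fu %.2f fv %.2f'%(-f@u,f@v),robot.current_time_s())
np.save('kb.npy',[k,b]); p=np.array(robot.current_tool_pos()); print((p-n)@u,(p-n)@v)
E
```

```text
2.5 0.0 fu 0.15 fv 0.35 37.37
3.0 0.0 fu -0.16 fv -0.24 37.73
3.5 0.0 fu 0.23 fv 0.06 38.08
4.0 0.0 fu 1.75 fv 0.36 38.44
4.5 0.0 fu 2.98 fv 1.66 38.8
5.0 0.08 fu 4.51 fv 1.99 39.16
5.35 0.18 fu 5.10 fv 1.42 39.52
5.64 0.25 fu 5.58 fv 1.26 39.88
5.88 0.32 fu 6.30 fv 1.11 40.23
6.05 0.37 fu 6.55 fv 1.38 40.59
6.2 0.44 fu 6.30 fv 1.58 40.95
6.37 0.52 fu 6.47 fv 1.14 41.31
6.52 0.58 fu 7.25 fv 1.46 41.67
6.59 0.65 fu 6.90 fv 0.87 42.02
6.7 0.69 fu 7.40 fv 0.87 42.38
hold fu 7.18 fv 0.94 42.55
hold fu 7.15 fv 0.99 42.7167
hold fu 7.28 fv 0.79 42.8833
hold fu 7.31 fv 0.68 43.05
hold fu 7.69 fv 0.92 43.2167
hold fu 7.07 fv 0.89 43.3833
0.004241147884669357 0.00039047473034542306
```

```bash
python3 - <<'E'
from h import *
f1=np.load('f1.npy'); n=np.load('n.npy'); k,b=np.load('kb.npy')
c,sn=np.cos(np.radians(8.5)),np.sin(np.radians(8.5)); u=np.array([c,-sn,0]); v=np.array([sn,c,0])
for i in range(8):
    robot.pause(.05); f=F(8)-f1; fu,fv=-f@u,f@v; print(round(k*1e3,2),round(b*1e3,2),'fu %.2f fv %.2f'%(fu,fv))
    if abs(fu-8)<.35 and abs(fv)<.5: break
    k+=float(np.clip((8-fu)*.0004,-.0004,.0004)); b+=float(np.clip(fv*.0003,-.0003,.0003))
    robot.line_to(n+k*u+b*v,velocity=.02)
for i in range(9):
    f=F(10)-f1; print('hold fu %.2f fv %.2f'%(-f@u,f@v),round(robot.current_time_s(),2))
st('held',f1); print(robot.current_eef_rot())
E
```

```text
6.7 0.69 fu 7.14 fv 0.95
7.05 0.98 fu 7.42 fv 0.48
7.28 1.12 fu 7.97 fv 0.20
hold fu 7.89 fv 0.14 44.6
hold fu 8.38 fv 0.28 44.77
hold fu 8.24 fv 0.50 44.93
hold fu 7.69 fv 0.53 45.1
hold fu 8.29 fv 0.06 45.27
hold fu 8.15 fv 0.23 45.43
hold fu 8.18 fv 0.26 45.6
hold fu 7.94 fv 0.21 45.77
hold fu 8.10 fv 0.55 45.93
held t 45.93 pos [0.4972 0.0695 0.0417] F [-7.85  1.6   5.53]
[179.78550687   0.96799725  -8.52758763]
```

```bash
python3 - <<'E'
from h import *
n=np.load('n.npy'); c,sn=np.cos(np.radians(8.5)),np.sin(np.radians(8.5)); u=np.array([c,-sn,0])
robot.line_to(n-.025*u,velocity=.06); robot.line_to(n-.025*u+[0,0,.09],velocity=.2)
robot.move_to([.4785,-.258,.12],[180,0,0]); robot.pause(.2); wsave('w_hold3'); print(robot.current_finger_gap(),robot.current_time_s())
im=save('scene','s3.png')
a=cv2.imread('pics/w_hold3.png')[100:400,160:480]; b=cv2.resize(im[190:290,350:450][:,:,::-1],(300,300),interpolation=cv2.INTER_CUBIC)
cv2.imwrite('pics/c3.png',np.hstack([a,b]))
E
```

```text
0.29111691771280823 48.8667
```

View pics/c3.png

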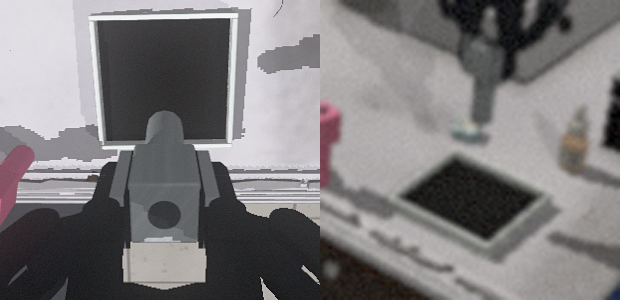

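The pin is still upright in the grip: foot at row 211 and head hole at row 313, same as before the gauges. Now I'll place it in the tray.

```bash
python3 - <<'E'
from h import *
p=[.4785,-.258]
robot.line_to(p+[.045],velocity=.12); robot.pause(.15)
s=robot.line_to(p+[.024],velocity=.015,f_stop=3); q=robot.current_tool_pos(); print(s,q)
fingers.gripper_to(.45); robot.pause(.2); print(robot.current_finger_gap())
robot.line_to([q[0],q[1],.14],velocity=.12); robot.pause(.3)
robot.line_to([q[0]-.06,q[1],.2],velocity=.2); st('end')
im=save('top','t4.png'); im2=save('scene','s4.png'); print(recognise('pin','top'))
wi=wsave('w4')
a=[cv2.resize(x,(390,300),interpolation=cv2.INTER_CUBIC) for x in(wi[0:400,60:580],im2[180:290,320:463])]
cv2.imwrite('pics/c4.png',np.hstack(a)[:,:,::-1])
E
```

```text
True [ 0.47839647 -0.25799373  0.03120631]
0.4484802577957738
end t 53.17 pos [ 0.4185 -0.2582  0.1998] F [ 0.07 -0.12 -0.12]
[{'rect': [424.0, 249.0, 13.8, 12.4], 'p': 0.62}, {'rect': [394.8, 249.1, 16.6, 12.2], 'p': 0.62}, {'rect': [469.9, 218.7, 18.5, 12.3], 'p': 0.46}]
```

View pics/c4.png

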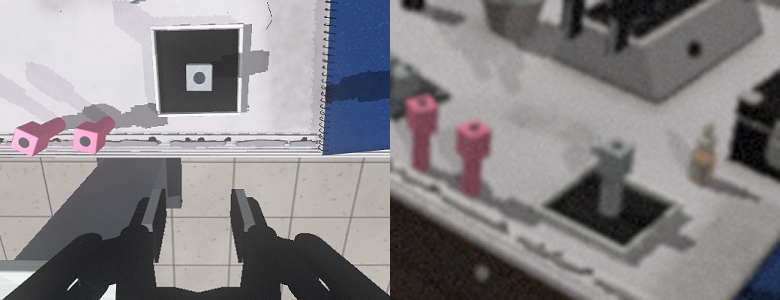

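The pin stands upright in the middle of the tray (crop (199,77) and (612,180)), the pink pins haven't moved, and the arm is clear.

```bash
python3 -c "
from h import *
print(workorder.close_job())"
```

```text
the job is handed in; nothing more can be done
None
```

The job is handed in, with no verdict returned: the pin ran freely through the go gauge (under 1 N at each reading, after light feeling touches on both jaws), was stopped at the no-go mouth and held there at about 8 N for over a second, and now stands upright in the tray; the first grasp closed on air because the fingertips sit about 35 mm farther back than stated, so I measured that by touching bare bench and regrasped.

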